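# Dry-stack the two halves of a segmented vase on their faceplates

## Task

Dry-stack the segmented vase in its two halves before glue-up. On the waste block of the bare steel faceplate (pale plywood block) build the foot half: the solid dark walnut disc first, then the orange-red padauk ring, then the tall ring of alternating dark and pale segments; on the blue faceplate (mid-brown block) build the rim half: the purple ring first, then the cream maple ring. Every piece must lie flat and be centred on its faceplate to within 6 mm, and do not shift or knock over the glue bottle, the wax tin or the turned finial standing among them.

Things in the scene. Friction and masses are not known exactly. Their poses are not given: they have to be found in the camera images.
- base_disc: Solid round disc of dark walnut (the vase's foot), 50 mm diameter, 18 mm thick, smooth, no hole, about 30 g, lying flat. The origin is the centre of its underside, z up.
- lower_ring: Segmented ring of orange-red padauk, 56 mm across the flats (58 mm over corners), hole 30 mm, 20 mm thick, about 32 g, lying flat. Origin: centre of its underside, z up. Twelve-sided, with flat sides: at yaw 0 flats face along x and y (and every 30 degrees from there); best pinched across a pair of parallel flats.
- belly_ring: Segmented ring of alternating dark walnut and cream maple segments, the widest and tallest: 64 mm across the flats (66.3 mm over corners), hole 40 mm, 26 mm thick, about 42 g, lying flat. Origin: centre of its underside, z up. Twelve-sided, with flat sides: at yaw 0 flats face along x and y (and every 30 degrees from there); best pinched across a pair of parallel flats.
- rim_ring: Segmented ring of dark purple wood, 48 mm across the flats (49.7 mm over corners), hole 26 mm, 20 mm thick, about 28 g, lying flat. Origin: centre of its underside, z up. Twelve-sided, with flat sides: at yaw 0 flats face along x and y (and every 30 degrees from there); best pinched across a pair of parallel flats.
- shoulder_ring: Segmented ring of cream maple, all pale, 58 mm across the flats (60 mm over corners), hole 34 mm, 20 mm thick, about 32 g, lying flat. Origin: centre of its underside, z up. Twelve-sided, with flat sides: at yaw 0 flats face along x and y (and every 30 degrees from there); best pinched across a pair of parallel flats.
- foot_plate: Bare steel lathe faceplate standing loose on the bench on its hub (0.65 kg), flange up, with a pale plywood waste block fixed on top: hub 50 mm diameter, z 0 to 24 mm; flange 78 mm, z 24 to 31 mm; waste block 62 mm, z 31 to 48 mm, its top flat. Origin: centre of its underside on the bench, z up; the foot half starts 48 mm above it, on its axis.
- rim_plate: The same faceplate painted blue, with a mid-brown hardboard waste block: flange 78 mm diameter, waste block 62 mm diameter, flat top 48 mm above the bench, 0.65 kg, standing loose on its hub. The origin is the centre of its underside on the bench, z up; its axis is the centre line of the rim half.
- glue_bottle: Small upright yellow glue bottle with an orange cap, 36 mm diameter, 92 mm tall; leave it alone. The origin is the centre of its underside.
- wax_tin: Small round tin of wax, green with a brass lid, 44 mm diameter, 20 mm tall; leave it alone. The origin is the centre of its underside.
- finial: Slender turned finial of pale yellow boxwood standing on its 36 mm foot, 60 mm tall, pointed at the top; leave it alone. The origin is the centre of its underside.

How it is judged:
At the end, for the whole second after the job is handed in: Bottom up: walnut disc, padauk ring, alternating ring on the steel faceplate (48, 66, 86 mm above its underside); purple, then cream ring on the blue one (48, 68 mm); heights within 4 mm, centred within 6 mm, level to 0.06 rad, released, at rest; both faceplates stand on the bench (horizontal distance between each of base_disc, lower_ring, belly_ring and foot_plate below 0.006 m and z of base_disc in the frame of foot_plate between 0.044 and 0.052 m and angle between each of base_disc, lower_ring, belly_ring, rim_ring, shoulder_ring, foot_plate, rim_plate's own z axis and vertical below 0.06 rad and linear speed of each of base_disc, lower_ring, belly_ring, rim_ring, shoulder_ring, foot_plate, rim_plate below 0.02 m/s and angular speed of each of base_disc, lower_ring, belly_ring, rim_ring, shoulder_ring below 0.2 rad/s and z of lower_ring in the frame of foot_plate between 0.062 and 0.07 m and z of belly_ring in the frame of foot_plate between 0.082 and 0.09 m and horizontal distance between each of rim_ring, shoulder_ring and rim_plate below 0.006 m and z of rim_ring in the frame of rim_plate between 0.044 and 0.052 m and z of shoulder_ring in the frame of rim_plate between 0.064 and 0.072 m and height (world z) of each of foot_plate, rim_plate below 0.006 m); the robot touches nothing.
It fails at once if the glue bottle is pushed more than 25 mm or knocked over (distance of glue_bottle from where it was at the start of the episode above 0.025 m or angle between glue_bottle's own z axis and vertical above 0.5 rad).
It fails at once if the wax tin is pushed more than 25 mm or knocked over (distance of wax_tin from where it was at the start of the episode above 0.025 m or angle between wax_tin's own z axis and vertical above 0.5 rad).
It fails at once if the finial is pushed more than 25 mm or knocked over (distance of finial from where it was at the start of the episode above 0.025 m or angle between finial's own z axis and vertical above 0.5 rad).
It also fails if it takes over 128 s, if anything falls off the work surface, if the arm or the gripper's body presses on something with over 40 N, if the wrist force passes 120 N, or if a joint passes its speed limit or range.

## Robot

A 6-joint arm with a two-finger parallel gripper is mounted at the origin on the work surface. World frame = base frame: x ahead of the robot, y to its left, z up, the work surface at z = 0. Lengths are in m, angles in rad, forces in N, time in s.
With the tool pointing down it reaches from about 0.3 to 0.775 m from the base axis. Payload 14.6 kg.
Tool frame: the origin (TCP) lies at the very end of the fingers, on their centre line; the grasp point (between the pads) lies 19 mm behind it; z points along the fingers, y is the line along which they close (so a half turn about z gives the same grasp; the last joint's range is limited). The gripper opens to 94 mm and grips with 3 to 60 N. Pads are 16 mm wide; open, the fingers measure 119 mm over their backs; the gripper's body (75 mm by 177 mm) begins 78 mm behind the grasp point.
Start: joints at [-1.334, 0.3, 1.521, -0, 1.321, -0.067], TCP at [0.165, -0.525, 0.17] pointing down, gripper open.
Joint ranges: [-3.03, 3.03], [-0.79, 2.21], [0.23, 2.52], [-1.04, 4.18], [0, 3.07], [-2.55, 2.55]. Speed limits (rad/s): [2.22, 2.22, 2.57, 3.14, 3.14, 3.14].

## Interface

Orientations are given as [roll, pitch, yaw] about the fixed x, y, z axes, in that order (R = Rz(yaw) Ry(pitch) Rx(roll)).
In Python, from station import ctrl, cams gives the robot as it stands. The module is installed in compiled form; this text tells all that it offers.
- The arm moves only by the tool arm_command, never from a script. Its argument "plan" is a list that holds one entry, the list of rows, each a list of 7 numbers: the shift along the tool's x, y, z in parts of the range, where 1.0 means 1000 mm, then the turn, a rotation vector about the tool's x, y, z in shares of 4 rad (1.0 is 4 rad), then the closure, from -1 (fully open) to 1 (shut). A call has 1 to 12 rows; each row is the pose to reach, as a shift and turn from the pose commanded when the call began, along the tool's axes at that moment; what a row does not reach only later rows make up. A row lasts 1/10 s, in which the tool goes at most 50 mm and 8.59 degrees, less where a joint would pass 70% of its speed; a pose out of reach is approached as far as the arm can. A call with a gripper value outside its range is refused whole. The fingers move at their own pace and stop on an object; "squeeze" is the grip in N (left out, the last holds). Time passes only in rows, so rows that repeat a pose let the fingers close. It gives the time, the measured TCP pose, the force, the opening and the grip force at its end, in the units of the state.
- ctrl.get_obs(): the state, without advancing time (a new reading comes with each control period).
- cams.camera(name): name is "scene" or "side" or "wrist"; returns (picture, depth): 480x640x3 uint8, blue, green, red; 480x640 float32, m along the optical axis (not along the pixel's ray), 0 where there is no reading.
- cams.camera_info(name): a dict with "fx", "fy", "cx", "cy" (pixels), "dist_coeffs" ([k1, k2, p1, p2, k3] as OpenCV has them; the pictures are not rectified), "world_to_cam" (4x4, takes a point from world to camera coordinates). Camera axes: x right, y down, z forward; pixel columns grow to the right and rows downward; lengths in m; the calibration is good to about 2 mm. A picture is of the moment at which its call begins: read the wrist's pose just before it. camera_info takes no time and is no camera call; for the wrist camera it gives the pose at the moment of the call.
- ctrl.hand_in(): hands the job in; it is judged then, once.
The state is a dict: "time_s": time; "qpos": joint angles; "joint_vel": joint speeds; "tau": joint torques, N m; "ee_pos": TCP position; "eef_rot": TCP orientation; "force": force on the tool from outside, world axes, zero at the start; "moment": the same for the moment, N m; "grip_width": finger opening in m; "grip_force": force on a finger pad.
Only numpy, scipy, OpenCV 4.12 (cv2) and the standard library are available. Lean on these libraries where they do the work, as an engineer would, in place of code of your own. Each camera call takes 0.05 s, during which the arm holds its last target. There are 200 camera calls.

## Working session

There is one attempt and no reset: what is moved stays moved. The work goes in short steps, Python scripts to look and compute and a tool call to move; the robot and the scene stay as the last step left them, time stands still between calls to the robot, and variables do not carry over. Pictures are saved under pics/ and viewed, at most 14 in all, crops included, and the job is handed in when it is done.

Besides the shell and the picture viewer there is one more tool, called after ">>>" in YAML: its name, and indented under it one key for each argument. arm_command: Moves the arm, as the interface text tells. Its arguments: {"type":"object","properties":{"plan":{"type":"array"},"squeeze":{"type":"number"}},"required":["plan"]}

```bash
mkdir -p pics
cat > h.py <<'E'
import numpy as np, cv2
from station import ctrl, cams
def undist(ci,uv):
    K=np.array([[ci['fx'],0,ci['cx']],[0,ci['fy'],ci['cy']],[0,0,1.]])
    return cv2.undistortPoints(np.array(uv,float).reshape(-1,1,2),K,np.array(ci['dist_coeffs'],float)).reshape(-1,2)
def ray(ci,uv):
    T=np.array(ci['world_to_cam']);R=T[:3,:3];o=-R.T@T[:3,3]
    n=undist(ci,uv);d=np.c_[n,np.ones(len(n))]@R
    return o,d
def onz(ci,uv,z):
    o,d=ray(ci,uv);return o+d*((z-o[2])/d[:,2])[:,None]
def cloud(ci,depth):
    v,u=np.mgrid[0:480,0:640];n=undist(ci,np.c_[u.ravel(),v.ravel()])
    c=np.c_[n,np.ones(len(n))]*depth.reshape(-1,1)
    T=np.array(ci['world_to_cam']);return ((c-T[:3,3])@T[:3,:3]).reshape(480,640,3)
E
python3 - <<'E'
from h import *
for n in ['scene','side','wrist']:
    ci=cams.camera_info(n);p,d=cams.camera(n);cv2.imwrite(f'pics/{n}0.png',p);np.savez(f'{n}0.npz',p=p,d=d)
    T=np.array(ci['world_to_cam']);print(n,ci['fx'],ci['dist_coeffs'],-T[:3,:3].T@T[:3,3],T[2,:3],(d>0).mean())
o=ctrl.get_obs();print(o)
E
```

```text
scene 582.2826504449812 [-0.00688581  0.          0.          0.          0.        ] [1.42193498 0.05162164 0.61090212] [-0.84129393 -0.06023919 -0.5372111 ] 0.9960872395833333
side 434.23514985399413 [-0.09669643  0.          0.          0.          0.        ] [0.48019851 0.60469862 0.55786851] [ 0.05829662 -0.74094156 -0.66903446] 0.9960807291666667
wrist 349.2193902126714 [-0.02961459  0.          0.          0.          0.        ] [ 0.2259159  -0.50415444  0.38351607] [-0.21829305 -0.0671047  -0.97357337] 0.9660970052083333
{'time_s': 0.15, 'qpos': array([-1.33353459e+00,  3.00337278e-01,  1.52140947e+00, -4.98457167e-05,
        1.32071330e+00, -6.66136489e-02]), 'joint_vel': array([-0.00201235, -0.00183834, -0.0012556 ,  0.00164436, -0.00034095,
       -0.00043067]), 'tau': array([ 1.32360379e-03, -5.31955576e+01, -3.52815771e+01,  7.08785537e-02,
        2.36340612e-02, -6.91014793e-05]), 'ee_pos': array([ 0.16449428, -0.52459053,  0.16963236]), 'eef_rot': array([-3.14072398e+00, -9.55985348e-06,  3.03887735e-01]), 'force': array([-0.44325248,  0.08832571, -0.08998592]), 'moment': array([-0.03100694,  0.03588126,  0.0409393 ]), 'grip_force': 0.0, 'grip_width': 0.09393404149588104}
```

View pics/scene0.png

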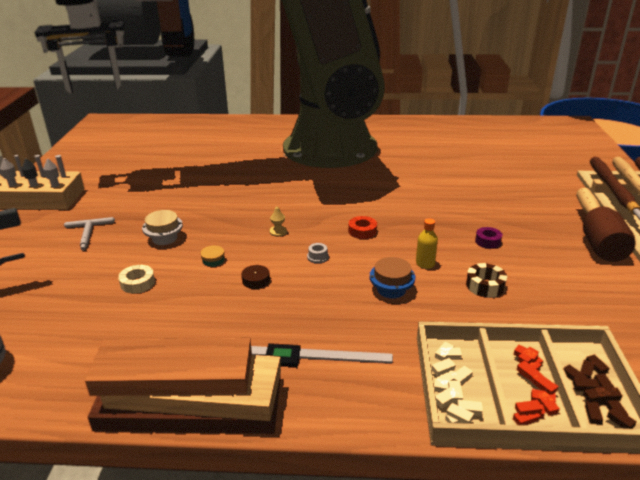

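View pics/side0.png

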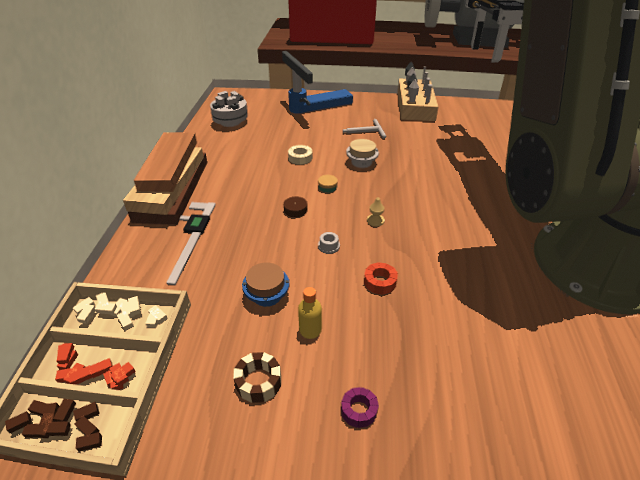

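The scene view shows the steel plate (162,225), blue plate (392,278), cream ring (137,278), walnut disc (256,276), red ring (363,227), purple ring (488,237), belly ring (487,280), finial (277,222), tin (213,256) and bottle (427,245). There is also a steel nut-like distractor at (317,252). The side view shows the same items.

```bash
cat > loc.py <<'E'
from h import *
seeds={'scene':dict(foot=(162,220),rim=(392,268),cream=(124,280),disc=(256,272),red=(352,224),purple=(479,237),belly=(472,280),finial=(277,222),tin=(213,251),bottle=(427,245),nut=(309,248)),
'side':dict(foot=(362,147),rim=(266,277),cream=(291,153),disc=(295,205),red=(368,277),purple=(345,405),belly=(238,378),finial=(377,215),tin=(328,181),bottle=(310,320),nut=(322,240))}
if __name__=='__main__':
  for n in seeds:
    D=np.load(n+'0.npz');ci=cams.camera_info(n);X=cloud(ci,D['d']);z=X[...,2]
    m=((z>0.008)&(z<.15)&(D['d']>0)).astype(np.uint8)
    k,lab=cv2.connectedComponents(m)
    for o,(u,v) in seeds[n].items():
        L=lab[v-3:v+4,u-3:u+4];L=L[L>0]
        if not len(L): print(n,o,'none');continue
        M=lab==np.bincount(L).argmax();P=X[M];h=np.percentile(P[:,2],97)
        T=(M&(z>h-.005)).astype(np.uint8)
        c=max(cv2.findContours(T,cv2.RETR_EXTERNAL,cv2.CHAIN_APPROX_NONE)[0],key=len)
        q=onz(ci,c.reshape(-1,2),h)[:,:2]
        (cx,cy),r=cv2.minEnclosingCircle((q*1000).astype(np.float32))
        print(n,o,M.sum(),'h%.1f'%(h*1e3),'c %.1f %.1f'%(cx,cy),'r%.1f'%r)
E
python3 loc.py
```

```text
scene foot 973 h49.1 c 464.2 -312.0 r33.8
scene rim 1324 h49.0 c 615.9 126.8 r34.0
scene cream 623 h21.3 c 615.5 -318.7 r32.7
scene disc 478 h19.4 c 599.3 -108.5 r27.7
scene red 456 h21.6 c 426.4 81.6 r31.8
scene purple 392 h21.6 c 458.1 322.0 r28.0
scene belly 936 h27.3 c 598.4 288.4 r35.0
scene finial 256 h55.6 c 431.0 -89.5 r10.1
scene tin 339 h21.5 c 539.8 -198.7 r24.6
scene bottle 769 h91.7 c 535.4 193.7 r11.8
scene nut 267 h23.0 c 521.3 -4.6 r19.9
side foot 648 h51.0 c 457.8 -307.7 r34.2
side rim 1542 h51.7 c 609.5 130.1 r32.8
side cream 328 h23.0 c 609.4 -315.3 r32.4
side disc 390 h22.2 c 591.0 -107.4 r27.1
side red 701 h23.9 c 420.5 82.7 r30.1
side purple 996 h23.9 c 451.9 323.3 r25.4
side belly 1492 h29.7 c 594.5 291.3 r33.6
side finial 297 h58.6 c 426.2 -85.7 r8.3
side tin 262 h24.1 c 532.6 -196.3 r24.0
side bottle 949 h94.4 c 529.4 195.2 r10.5
side nut 319 h25.6 c 515.5 -0.8 r19.1
```

View pics/wrist0.png

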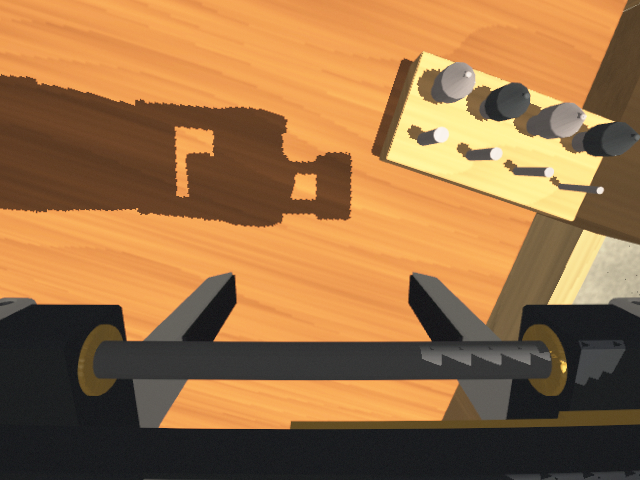

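The wrist view shows the finger tips at about (235,275) and (410,275). The point under the TCP falls near row 220 between them, so I can measure by hovering straight over each piece. I'll go to the steel plate first.

```bash
cat > w.py <<'E'
from h import *
import sys
def to(x,y,z=None,yaw=None):
    o=ctrl.get_obs();p=o['ee_pos'];s=o['eef_rot'][2];z=p[2] if z is None else z
    d=np.array([x,y,z])-p;c,n=np.cos(s),np.sin(s)
    rz=0 if yaw is None else -((yaw-s+np.pi)%(2*np.pi)-np.pi)
    print('tool shift mm %.1f %.1f %.1f rotz %.3f'%(*(1e3*np.array([c*d[0]+n*d[1],n*d[0]-c*d[1],-d[2]])),rz),'rows %.1f'%(np.linalg.norm(d)*20))
def look(tag,x,y,lo,hi,R=.045,save=True,inner=False):
    ci=cams.camera_info('wrist');o=ctrl.get_obs();p,d=cams.camera('wrist')
    if save: cv2.imwrite(f'pics/{tag}.png',p)
    X=cloud(ci,d);z=X[...,2]
    near=(np.hypot(X[...,0]-x,X[...,1]-y)<R)&(z>lo)&(z<hi)
    h=np.median(z[near])
    c=max(cv2.findContours(near.astype(np.uint8),cv2.RETR_EXTERNAL,cv2.CHAIN_APPROX_NONE)[0],key=len).reshape(-1,2)
    q=onz(ci,c,h)[:,:2]
    A=np.c_[2*q,np.ones(len(q))];s=np.linalg.lstsq(A,(q**2).sum(1),rcond=None)[0];r=np.sqrt(s[2]+s[0]**2+s[1]**2)
    e=q-s[:2];th=np.arctan2(e[:,1],e[:,0]);rr=np.hypot(*e.T)
    B=np.c_[np.ones(len(q)),np.cos(th),np.sin(th),np.cos(2*th),np.sin(2*th),np.cos(12*th),np.sin(12*th)]
    f=np.linalg.lstsq(B,rr,rcond=None)[0];amp=np.hypot(f[5],f[6])
    flat=(np.arctan2(f[6],f[5])+np.pi)/12%(np.pi/6)   # outward-normal of a flat, mod 30 deg
    print(tag,'h %.1f c %.1f %.1f r %.1f'%(h*1e3,s[0]*1e3,s[1]*1e3,r*1e3),'flat %.3f amp %.2f ell %.2f'%(flat,amp*1e3,np.hypot(f[3],f[4])*1e3),'npx',len(q),'tcp',(o['ee_pos']*1e3).round(1),'yaw %.3f'%o['eef_rot'][2])
    return s[:2],flat
E
python3 - <<'E'
from w import *
to(.461,-.310)
E
```

```text
tool shift mm 347.1 -116.0 -0.0 rotz 0.000 rows 7.3
```

Units first: shifts go in shares of 1000 mm and turns go in shares of 4 rad. So 347 mm is 0.347, -116 mm is -0.116.

>>> arm_command:
  plan:
    - [[0.05, -0.017, 0, 0, 0, 0, -1], [0.347, -0.116, 0, 0, 0, 0, -1], [0.347, -0.116, 0, 0, 0, 0, -1], [0.347, -0.116, 0, 0, 0, 0, -1], [0.347, -0.116, 0, 0, 0, 0, -1], [0.347, -0.116, 0, 0, 0, 0, -1], [0.347, -0.116, 0, 0, 0, 0, -1], [0.347, -0.116, 0, 0, 0, 0, -1], [0.347, -0.116, 0, 0, 0, 0, -1], [0.347, -0.116, 0, 0, 0, 0, -1]]

```text
time_s: 1.15
ee_pos: [0.4603, -0.3107, 0.1698]
eef_rot: [-3.141, 0.001, 0.304]
force: [1.0, 0.8, 0.7]
grip_width: 0.0938
grip_force: 0.0
```

Run:
```python
from w import *
look('foot1',.461,-.310,.042,.056)
look('foot1b',.461,-.310,.042,.056,save=False)
to(.595,-.108)
```

```text
foot1 h 47.5 c 457.2 -312.1 r 30.5 flat 0.023 amp 0.04 ell 0.08 npx 175 tcp [ 460.3 -310.7  169.8] yaw 0.304
foot1b h 47.5 c 457.2 -312.1 r 30.5 flat 0.384 amp 0.03 ell 0.19 npx 176 tcp [ 460.  -311.1  169.9] yaw 0.303
tool shift mm 189.4 -153.8 -0.0 rotz 0.000 rows 4.9
```

View pics/foot1.png

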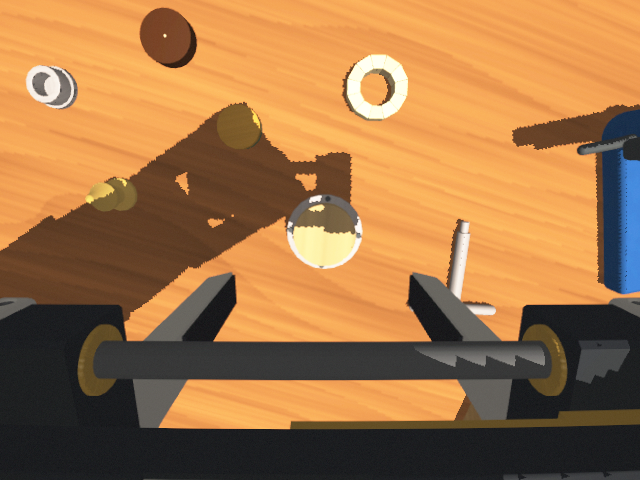

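The picture shows the foot plate at (325,231), the cream ring at (377,88) and the disc at (168,37), and the fit is clean (r 30.5). Next is the disc.

>>> arm_command:
  plan:
    - [[0.189, -0.154, 0, 0, 0, 0, -1], [0.189, -0.154, 0, 0, 0, 0, -1], [0.189, -0.154, 0, 0, 0, 0, -1], [0.189, -0.154, 0, 0, 0, 0, -1], [0.189, -0.154, 0, 0, 0, 0, -1], [0.189, -0.154, 0, 0, 0, 0, -1], [0.189, -0.154, 0, 0, 0, 0, -1]]

```text
time_s: 1.95
ee_pos: [0.5949, -0.1074, 0.1699]
eef_rot: [3.142, 0.0, 0.304]
force: [-0.5, 0.3, 0.1]
grip_width: 0.0943
grip_force: 0.0
```

Run:
```python
from w import *
s,f=look('disc1',.593,-.108,.012,.025)
to(*s,.005)
```

```text
disc1 h 17.4 c 592.5 -109.0 r 24.5 flat 0.017 amp 0.10 ell 0.10 npx 129 tcp [ 594.9 -107.4  169.9] yaw 0.304
tool shift mm -2.3 0.2 165.0 rotz 0.000 rows 3.3
```

Converted, 165 mm is 0.165, -2.3 mm is -0.0023.

>>> arm_command:
  plan:
    - [[-0.0023, 0.0002, 0.05, 0, 0, 0, -1], [-0.0023, 0.0002, 0.1, 0, 0, 0, -1], [-0.0023, 0.0002, 0.145, 0, 0, 0, -1], [-0.0023, 0.0002, 0.165, 0, 0, 0, -1], [-0.0023, 0.0002, 0.165, 0, 0, 0, -1], [-0.0023, 0.0002, 0.165, 0, 0, 0, 1], [-0.0023, 0.0002, 0.165, 0, 0, 0, 1], [-0.0023, 0.0002, 0.165, 0, 0, 0, 1], [-0.0023, 0.0002, 0.165, 0, 0, 0, 1], [-0.0023, 0.0002, 0.165, 0, 0, 0, 1], [-0.0023, 0.0002, 0.165, 0, 0, 0, 1]]
  squeeze: 15

```text
time_s: 3.1
ee_pos: [0.5932, -0.1077, 0.0053]
eef_rot: [3.141, -0.0, 0.304]
force: [0.6, -0.2, 0.1]
grip_width: 0.0491
grip_force: 0.0
```

Converted, -165 mm is -0.165, -145 mm is -0.145.

>>> arm_command:
  plan:
    - [[0, 0, 0, 0, 0, 0, 1], [0, 0, 0, 0, 0, 0, 1], [0, 0, 0, 0, 0, 0, 1], [0, 0, -0.05, 0, 0, 0, 1], [0, 0, -0.1, 0, 0, 0, 1], [0, 0, -0.145, 0, 0, 0, 1], [0, 0, -0.165, 0, 0, 0, 1], [0, 0, -0.165, 0, 0, 0, 1], [0, 0, -0.165, 0, 0, 0, 1]]

```text
time_s: 4.0
ee_pos: [0.5928, -0.1076, 0.1693]
eef_rot: [-3.141, 0.001, 0.304]
force: [-0.1, -0.8, -0.3]
grip_width: 0.0006
grip_force: 0.0
```

Run:
```python
from w import *
ci=cams.camera_info('wrist');p,d=cams.camera('wrist');cv2.imwrite('pics/held1.png',p)
o=ctrl.get_obs();X=cloud(ci,d);t=o['ee_pos']
m=(np.hypot(X[...,0]-t[0],X[...,1]-t[1])<.05)&(X[...,2]>t[2]+.005)&(X[...,2]<t[2]+.022)
print(o['grip_width'],o['grip_force'],t,np.median(X[m],0))
to(.4572,-.3121)
```

```text
0.0007483244505731615 0.0 [ 0.59250765 -0.10758309  0.16854183] [nan nan nan]
tool shift mm -190.3 154.7 -0.0 rotz 0.000 rows 4.9
  return _methods._mean(a, axis=axis, dtype=dtype,
  ret = um.true_divide(
```

View pics/held1.png

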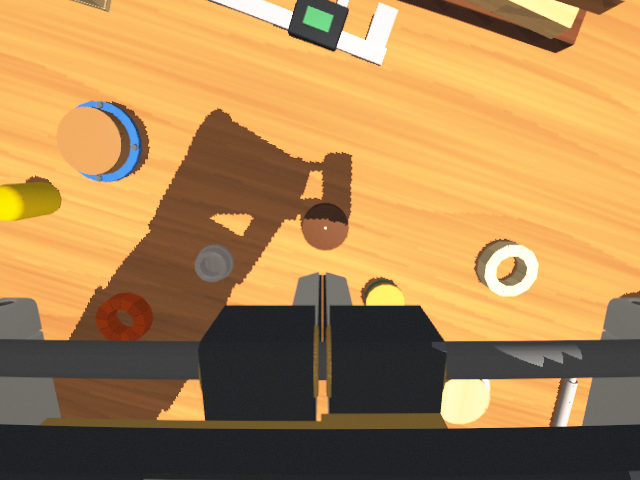

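The disc was not picked up: it's still at (325,227) and the fingers have shut empty. I'll reopen, go lower, and check the grip force before lifting.

>>> arm_command:
  plan:
    - [[0, 0, 0, 0, 0, 0, -1], [0, 0, 0, 0, 0, 0, -1], [0, 0, 0, 0, 0, 0, -1], [0, 0, 0, 0, 0, 0, -1], [0, 0, 0, 0, 0, 0, -1], [0, 0, 0, 0, 0, 0, -1], [0, 0, 0, 0, 0, 0, -1]]

```text
time_s: 4.75
ee_pos: [0.5931, -0.1077, 0.1701]
eef_rot: [3.142, -0.0, 0.304]
force: [0.1, -0.7, 0.0]
grip_width: 0.053
grip_force: 0.0
```

Run:
```python
from w import *
s,f=look('disc2',.593,-.108,.012,.025)
to(*s,.002)
print(ctrl.get_obs()['grip_width'])
```

```text
disc2 h 17.4 c 592.5 -109.0 r 24.4 flat 0.183 amp 0.01 ell 0.15 npx 130 tcp [ 593.1 -107.7  170.1] yaw 0.304
tool shift mm -1.0 1.1 168.1 rotz 0.000 rows 3.4
0.056872353858462454
```

Converted, 168 mm is 0.168, 150 mm is 0.15.

>>> arm_command:
  plan:
    - [[-0.001, 0.001, 0.04, 0, 0, 0, -1], [-0.001, 0.001, 0.08, 0, 0, 0, -1], [-0.001, 0.001, 0.12, 0, 0, 0, -1], [-0.001, 0.001, 0.15, 0, 0, 0, -1], [-0.001, 0.001, 0.168, 0, 0, 0, -1], [-0.001, 0.001, 0.168, 0, 0, 0, 1], [-0.001, 0.001, 0.168, 0, 0, 0, 1], [-0.001, 0.001, 0.168, 0, 0, 0, 1], [-0.001, 0.001, 0.168, 0, 0, 0, 1], [-0.001, 0.001, 0.168, 0, 0, 0, 1], [-0.001, 0.001, 0.168, 0, 0, 0, 1]]
  squeeze: 25

```text
time_s: 5.9
ee_pos: [0.5926, -0.109, 0.0025]
eef_rot: [3.141, -0.001, 0.304]
force: [-0.7, 0.8, -0.1]
grip_width: 0.0495
grip_force: 0.0
```

>>> arm_command:
  plan:
    - [[0, 0, 0, 0, 0, 0, 1], [0, 0, 0, 0, 0, 0, 1], [0, 0, 0, 0, 0, 0, 1]]

```text
time_s: 6.2
ee_pos: [0.5924, -0.1089, 0.002]
eef_rot: [-3.142, 0.0, 0.304]
force: [0.2, 0.6, 0.2]
grip_width: 0.0255
grip_force: 0.0
```

Run:
```python
from w import *
a=[]
for n,(u,v) in dict(scene=(256,255),side=(295,195),wrist=(322,230)).items():
    p,d=cams.camera(n);r=60 if n!='wrist' else 110
    a.append(cv2.resize(p[v-r:v+r,u-r:u+r],(260,260),interpolation=cv2.INTER_CUBIC))
cv2.imwrite('pics/chk1.png',np.hstack(a));print(ctrl.get_obs())
```

```text
{'time_s': 6.35, 'qpos': array([-2.42671733e-01,  5.95321441e-01,  1.51330693e+00, -1.75412862e-05,
        1.03299550e+00,  1.02430483e+00]), 'joint_vel': array([ 0.00078579,  0.00021614,  0.00028777, -0.00054698,  0.0006762 ,
        0.00151407]), 'tau': array([-1.20882465e-03, -6.42912483e+01, -3.03585684e+01,  4.51781927e-02,
       -5.41951368e-02,  9.19355284e-05]), 'ee_pos': array([ 0.59241867, -0.1089534 ,  0.00202015]), 'eef_rot': array([-3.14158930e+00,  3.44982053e-05,  3.03828754e-01]), 'force': array([ 0.81130768,  0.07448892, -0.22745204]), 'moment': array([-0.00496698, -0.00129508,  0.02865396]), 'grip_force': 0.0, 'grip_width': 0.013254121435176004}
```

View pics/chk1.png

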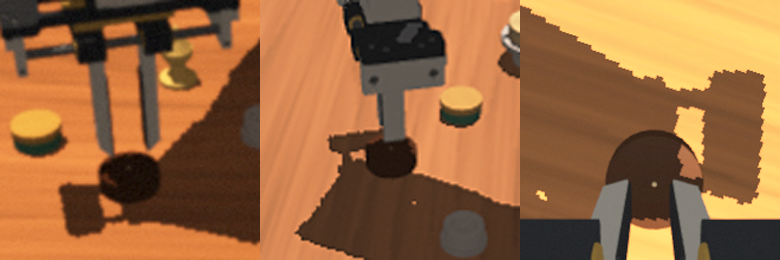

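The fingers are standing above the disc, not around it, so the true finger tips are not where the reported TCP says. I'll measure the tips with depth from the cameras.

Run:
```python
from w import *
o=ctrl.get_obs();t=o['ee_pos'];s=o['eef_rot'][2]
for n in ['scene','side','wrist']:
    ci=cams.camera_info(n);p,d=cams.camera(n);X=cloud(ci,d)
    r=X-t;tx=np.cos(s)*r[...,0]+np.sin(s)*r[...,1];ty=np.sin(s)*r[...,0]-np.cos(s)*r[...,1]
    # grey finger: above disc
    g=p.astype(int);grey=(g.max(2)-g.min(2)<25)
    m=grey&(abs(tx)<.05)&(abs(ty)<.06)&(X[...,2]>.0)&(X[...,2]<.12)&(d>0)
    print(n,m.sum(),'z pct',np.percentile(X[m][:,2],[0,1,3,10,50]).round(4))
    lowz=np.percentile(X[m][:,2],3);k=m&(X[...,2]<lowz+.012)
    print('  tip tx',np.percentile(tx[k],[2,50,98]).round(4),'ty',np.percentile(ty[k],[2,50,98]).round(4))
    T=np.array(ci['world_to_cam']);K=np.array([[ci['fx'],0,ci['cx']],[0,ci['fy'],ci['cy']],[0,0,1]])
    print('  proj tcp',cv2.projectPoints(t.reshape(1,3),cv2.Rodrigues(T[:3,:3])[0],T[:3,3],K,np.array(ci['dist_coeffs']))[0].ravel().round(1))
    print('width',ctrl.get_obs()['grip_width'])
```

```text
scene 788 z pct [0.0015 0.0036 0.0054 0.0105 0.0499]
  tip tx [-0.0138  0.0188  0.0271] ty [-0.019  -0.0017  0.0222]
  proj tcp [256.4 279. ]
width 0.009704361989587237
side 527 z pct [0.0026 0.0043 0.0056 0.0102 0.0211]
  tip tx [-0.0177  0.005   0.0242] ty [-0.0233 -0.0186 -0.0026]
  proj tcp [295.6 210.6]
width 0.00522257231464869
wrist 2426 z pct [0.0159 0.017  0.0178 0.0456 0.0711]
  tip tx [-0.0159 -0.0011  0.0025] ty [-0.0193 -0.0044  0.0185]
  proj tcp [324.1 268.3]
width 0.002001819230073058
```

Run:
```python
from w import *
o=ctrl.get_obs();t=o['ee_pos'];s=o['eef_rot'][2]
for n in ['scene','side','wrist']:
    ci=cams.camera_info(n);p,d=cams.camera(n);X=cloud(ci,d)
    r=X-t;tx=np.cos(s)*r[...,0]+np.sin(s)*r[...,1];ty=np.sin(s)*r[...,0]-np.cos(s)*r[...,1]
    m=(abs(tx)<.03)&(abs(ty)<.04)&(X[...,2]>.0225)&(X[...,2]<.12)&(d>0)
    h=np.histogram(X[m][:,2],bins=np.arange(.0225,.08,.003))
    print(n,[(round(b*1e3,1),int(c)) for c,b in zip(h[0],h[1])])
    k=m&(X[...,2]<.06);print(np.percentile(tx[k],[2,50,98]).round(4),np.percentile(ty[k],[2,50,98]).round(4))
print('w',o['grip_width'],o['time_s'])
```

```text
scene [(np.float64(22.5), 0), (np.float64(25.5), 0), (np.float64(28.5), 0), (np.float64(31.5), 0), (np.float64(34.5), 2), (np.float64(37.5), 12), (np.float64(40.5), 14), (np.float64(43.5), 24), (np.float64(46.5), 17), (np.float64(49.5), 22), (np.float64(52.5), 22), (np.float64(55.5), 24), (np.float64(58.5), 25), (np.float64(61.5), 26), (np.float64(64.5), 20), (np.float64(67.5), 25), (np.float64(70.5), 23), (np.float64(73.5), 25), (np.float64(76.5), 25)]
[-0.0066  0.0079  0.0115] [-0.0118 -0.0012  0.0127]
side [(np.float64(22.5), 4), (np.float64(25.5), 0), (np.float64(28.5), 0), (np.float64(31.5), 0), (np.float64(34.5), 0), (np.float64(37.5), 0), (np.float64(40.5), 4), (np.float64(43.5), 8), (np.float64(46.5), 4), (np.float64(49.5), 13), (np.float64(52.5), 12), (np.float64(55.5), 14), (np.float64(58.5), 12), (np.float64(61.5), 13), (np.float64(64.5), 12), (np.float64(67.5), 17), (np.float64(70.5), 10), (np.float64(73.5), 17), (np.float64(76.5), 10)]
[-0.0161  0.0011  0.0083] [-0.013  -0.0107  0.0103]
wrist [(np.float64(22.5), 0), (np.float64(25.5), 0), (np.float64(28.5), 0), (np.float64(31.5), 0), (np.float64(34.5), 6), (np.float64(37.5), 31), (np.float64(40.5), 63), (np.float64(43.5), 73), (np.float64(46.5), 97), (np.float64(49.5), 95), (np.float64(52.5), 98), (np.float64(55.5), 112), (np.float64(58.5), 111), (np.float64(61.5), 123), (np.float64(64.5), 158), (np.float64(67.5), 161), (np.float64(70.5), 135), (np.float64(73.5), 143), (np.float64(76.5), 146)]
[0.0067 0.0083 0.0088] [-0.0132 -0.0014  0.0099]
w 0.002001819230073058 6.5
```

All three cameras put the finger tips at z≈36.5 mm while the reported TCP is at 2 mm, so the fingers end about 34 mm short of the stated TCP. Lateral centring is fine. I need to know where the body begins, because it will come down lower near the bottle.

Run:
```python
from w import *
o=ctrl.get_obs();t=o['ee_pos'];s=o['eef_rot'][2]
for n in ['scene','side']:
    ci=cams.camera_info(n);p,d=cams.camera(n);X=cloud(ci,d)
    r=X-t;tx=np.cos(s)*r[...,0]+np.sin(s)*r[...,1];ty=np.sin(s)*r[...,0]-np.cos(s)*r[...,1]
    for b in np.arange(.03,.2,.01):
        m=(abs(tx)<.1)&(abs(ty)<.13)&(X[...,2]>b)&(X[...,2]<b+.01)&(d>0)
        if m.sum()>3: print(n,round(b*1e3),m.sum(),(1e3*np.percentile(tx[m],[1,99])).round(),(1e3*np.percentile(ty[m],[1,99])).round())
```

```text
scene 30 10 [4. 9.] [-4.  3.]
scene 40 57 [-4. 11.] [-11.  12.]
scene 50 70 [-5. 11.] [-12.  12.]
scene 60 78 [-1. 12.] [-12.  12.]
scene 70 80 [-5. 12.] [-12.  12.]
scene 80 73 [-8. 12.] [-12.  12.]
scene 90 79 [-2. 11.] [-13.  12.]
scene 100 89 [-7. 12.] [-12.  13.]
scene 110 81 [-3. 12.] [-13.  13.]
scene 120 42 [ 4. 12.] [-13.  12.]
scene 130 59 [-17.  36.] [-80.  80.]
scene 140 376 [-7. 35.] [-79.  80.]
scene 150 532 [10. 35.] [-80.  80.]
scene 160 476 [-19.  35.] [-85.  86.]
scene 170 1534 [-32.  35.] [-87.  87.]
scene 180 238 [-16.  25.] [-40.  17.]
scene 190 214 [-16.  26.] [-40.  17.]
side 40 16 [-8.  8.] [-11.   8.]
side 50 44 [-10.   8.] [-13.   9.]
side 60 42 [-9.  8.] [-14.   6.]
side 70 46 [-10.   8.] [-14.   3.]
side 80 47 [-10.   8.] [-14.   2.]
side 90 12 [-10.   8.] [-14.  -9.]
side 130 47 [-34.  32.] [-81.  74.]
side 140 233 [-35.  33.] [-82.  77.]
side 150 275 [-34.  33.] [-81.  75.]
side 160 259 [-35.  33.] [-87.  76.]
side 170 652 [-33.  33.] [-90.  65.]
side 180 259 [-29.  32.] [-88.  84.]
side 190 139 [-20.  23.] [-42.   1.]
```

Converted, -80 mm is -0.08, -40 mm is -0.04.

>>> arm_command:
  plan:
    - [[0, 0, -0.04, 0, 0, 0, -1], [0, 0, -0.08, 0, 0, 0, -1], [0, 0, -0.08, 0, 0, 0, -1], [0, 0, -0.08, 0, 0, 0, -1], [0, 0, -0.08, 0, 0, 0, -1], [0, 0, -0.08, 0, 0, 0, -1], [0, 0, -0.08, 0, 0, 0, -1], [0, 0, -0.08, 0, 0, 0, -1], [0, 0, -0.08, 0, 0, 0, -1], [0, 0, -0.08, 0, 0, 0, -1], [0, 0, -0.08, 0, 0, 0, -1]]

```text
time_s: 7.85
ee_pos: [0.5924, -0.109, 0.082]
eef_rot: [3.142, -0.0, 0.304]
force: [-0.2, -0.3, -0.0]
grip_width: 0.0852
grip_force: 0.0
```

The whole tool sits about 34 mm higher than reported, and the body is still about 96 mm above the tips, as described. Commanded z is therefore true tip z minus 34 mm.

Converted, 111 mm is 0.111, 106 mm is 0.106.

>>> arm_command:
  plan:
    - [[0, 0, 0.045, 0, 0, 0, -1], [0, 0, 0.08, 0, 0, 0, -1], [0, 0, 0.1, 0, 0, 0, -1], [0, 0, 0.106, 0, 0, 0, -1], [0, 0, 0.111, 0, 0, 0, -1], [0, 0, 0.111, 0, 0, 0, -1]]

```text
time_s: 8.45
ee_pos: [0.5928, -0.109, -0.0284]
eef_rot: [3.141, -0.001, 0.304]
force: [0.1, -0.3, 0.2]
grip_width: 0.0941
grip_force: 0.0
```

>>> arm_command:
  plan:
    - [[0, 0, 0, 0, 0, 0, 1], [0, 0, 0, 0, 0, 0, 1], [0, 0, 0, 0, 0, 0, 1], [0, 0, 0, 0, 0, 0, 1], [0, 0, 0, 0, 0, 0, 1], [0, 0, 0, 0, 0, 0, 1], [0, 0, 0, 0, 0, 0, 1], [0, 0, 0, 0, 0, 0, 1]]
  squeeze: 20

```text
time_s: 9.25
ee_pos: [0.5925, -0.109, -0.0288]
eef_rot: [3.141, -0.0, 0.304]
force: [-0.3, -0.7, 1.6]
grip_width: 0.0491
grip_force: 20.0
```

Converted, -190 mm is -0.19, 153.3 mm is 0.1533.

>>> arm_command:
  plan:
    - [[0, 0, -0.05, 0, 0, 0, 1], [0, 0, -0.1, 0, 0, 0, 1], [0, 0, -0.12, 0, 0, 0, 1], [-0.04, 0.032, -0.12, 0, 0, 0, 1], [-0.08, 0.064, -0.12, 0, 0, 0, 1], [-0.12, 0.097, -0.12, 0, 0, 0, 1], [-0.16, 0.129, -0.12, 0, 0, 0, 1], [-0.19, 0.1533, -0.12, 0, 0, 0, 1], [-0.19, 0.1533, -0.12, 0, 0, 0, 1], [-0.19, 0.1533, -0.12, 0, 0, 0, 1]]

```text
time_s: 10.25
ee_pos: [0.4566, -0.3125, 0.091]
eef_rot: [-3.141, -0.0, 0.302]
force: [-0.1, 0.1, -0.5]
grip_width: 0.0495
grip_force: 20.0
```

Run:
```python
from w import *
look('held',*ctrl.get_obs()['ee_pos'][:2],.100,.125)
print(ctrl.get_obs()['grip_force'],ctrl.get_obs()['grip_width'])
to(.4572,-.3121,.0197)
```

```text
held h 123.1 c 456.2 -310.9 r 24.8 flat 0.284 amp 0.05 ell 0.13 npx 151 tcp [ 456.6 -312.5   91. ] yaw 0.302
20.000064969062805 0.0491249422954783
tool shift mm -0.0 0.3 71.3 rotz 0.000 rows 1.4
```

Run:
```python
from w import *
look('held',*ctrl.get_obs()['ee_pos'][:2],.128,.146,R=.035)
```

```text
held h 137.3 c 458.8 -310.6 r 26.9 flat 0.265 amp 0.65 ell 2.08 npx 388 tcp [ 457.1 -311.8   91. ] yaw 0.303
```

Converted, 71 mm is 0.071, 67 mm is 0.067.

>>> arm_command:
  plan:
    - [[0, 0.0003, 0.035, 0, 0, 0, 1], [0, 0.0003, 0.06, 0, 0, 0, 1], [0, 0.0003, 0.067, 0, 0, 0, 1], [0, 0.0003, 0.071, 0, 0, 0, 1], [0, 0.0003, 0.071, 0, 0, 0, 1]]

```text
time_s: 10.85
ee_pos: [0.4577, -0.3122, 0.0207]
eef_rot: [3.141, -0.0, 0.305]
force: [0.2, -1.1, -0.5]
grip_width: 0.0497
grip_force: 20.0
```

Converted, -120 mm is -0.12, -80 mm is -0.08.

>>> arm_command:
  plan:
    - [[0, 0, 0, 0, 0, 0, 0], [0, 0, 0, 0, 0, 0, -0.3], [0, 0, 0, 0, 0, 0, -0.3], [0, 0, 0, 0, 0, 0, -0.3], [0, 0, -0.03, 0, 0, 0, -1], [0, 0, -0.08, 0, 0, 0, -1], [0, 0, -0.12, 0, 0, 0, -1], [0, 0, -0.12, 0, 0, 0, -1], [0, 0, -0.12, 0, 0, 0, -1], [0, 0, -0.12, 0, 0, 0, -1]]

```text
time_s: 11.85
ee_pos: [0.4566, -0.312, 0.1388]
eef_rot: [-3.14, 0.001, 0.304]
force: [-0.2, -0.8, -0.3]
grip_width: 0.0935
grip_force: 0.0
```

Run:
```python
from w import *
look('p1',.457,-.312,.059,.075)
look('p1plate',.457,-.312,.022,.056,save=False)
to(.423,.082)
```

```text
p1 h 65.4 c 457.4 -310.8 r 24.6 flat 0.305 amp 0.01 ell 0.21 npx 165 tcp [ 456.6 -312.   138.8] yaw 0.304
p1plate h 31.3 c 457.4 -312.1 r 38.2 flat 0.377 amp 0.02 ell 0.10 npx 231 tcp [ 456.5 -312.   138.6] yaw 0.304
tool shift mm 85.8 -386.0 -0.0 rotz 0.000 rows 7.9
```

View pics/p1.png

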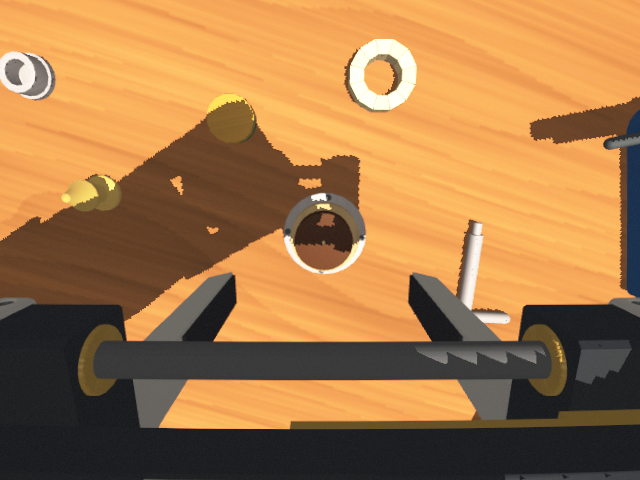

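The disc lies centred on the plate at (325,238), within 1.3 mm. Next is the padauk ring.

Converted, -386 mm is -0.386, 86 mm is 0.086.

>>> arm_command:
  plan:
    - [[0.01, -0.045, 0, 0, 0, 0, -1], [0.086, -0.386, 0, 0, 0, 0, -1], [0.086, -0.386, 0, 0, 0, 0, -1], [0.086, -0.386, 0, 0, 0, 0, -1], [0.086, -0.386, 0, 0, 0, 0, -1], [0.086, -0.386, 0, 0, 0, 0, -1], [0.086, -0.386, 0, 0, 0, 0, -1], [0.086, -0.386, 0, 0, 0, 0, -1], [0.086, -0.386, 0, 0, 0, 0, -1], [0.086, -0.386, 0, 0, 0, 0, -1], [0.086, -0.386, 0, 0, 0, 0, -1]]

```text
time_s: 13.05
ee_pos: [0.4236, 0.0808, 0.1396]
eef_rot: [-3.142, 0.001, 0.303]
force: [-0.4, -0.7, -0.9]
grip_width: 0.094
grip_force: 0.0
```

Run:
```python
from w import *
for i in range(3): s,f=look('red1',.423,.082,.014,.027)
to(*s,-.030)
```

```text
red1 h 19.4 c 419.0 81.8 r 28.1 flat 0.399 amp 0.40 ell 0.14 npx 164 tcp [423.6  80.8 139.6] yaw 0.303
red1 h 19.4 c 419.0 81.8 r 28.1 flat 0.406 amp 0.31 ell 0.13 npx 166 tcp [423.7  80.5 139.7] yaw 0.302
red1 h 19.4 c 418.9 81.8 r 28.1 flat 0.402 amp 0.30 ell 0.13 npx 163 tcp [423.8  80.5 139.8] yaw 0.302
tool shift mm -4.3 -2.6 169.9 rotz 0.000 rows 3.4
```

Converted, 169 mm is 0.169, -4.3 mm is -0.0043, -0.1 rad is -0.025.

>>> arm_command:
  plan:
    - [[-0.0043, -0.0026, 0.045, 0, 0, -0.025, -1], [-0.0043, -0.0026, 0.09, 0, 0, -0.025, -1], [-0.0043, -0.0026, 0.135, 0, 0, -0.025, -1], [-0.0043, -0.0026, 0.16, 0, 0, -0.025, -1], [-0.0043, -0.0026, 0.169, 0, 0, -0.025, -1], [-0.0043, -0.0026, 0.169, 0, 0, -0.025, 1], [-0.0043, -0.0026, 0.169, 0, 0, -0.025, 1], [-0.0043, -0.0026, 0.169, 0, 0, -0.025, 1], [-0.0043, -0.0026, 0.169, 0, 0, -0.025, 1], [-0.0043, -0.0026, 0.169, 0, 0, -0.025, 1], [-0.0043, -0.0026, 0.169, 0, 0, -0.025, 1], [-0.0043, -0.0026, 0.169, 0, 0, -0.025, 1]]
  squeeze: 20

```text
time_s: 14.4
ee_pos: [0.4192, 0.0829, -0.0284]
eef_rot: [3.141, -0.001, 0.404]
force: [-1.8, -0.9, 6.9]
grip_width: 0.0558
grip_force: 20.0
```

Run:
```python
from w import *
print(ctrl.get_obs()['grip_force'],ctrl.get_obs()['ee_pos'])
to(.4572,-.3118,.140,.304)
```

```text
20.001358339504804 [ 0.41919301  0.08290279 -0.02837593]
tool shift mm -120.2 377.9 -168.4 rotz 0.100 rows 8.6
```

Converted, 378.5 mm is 0.3785, -168 mm is -0.168.

>>> arm_command:
  plan:
    - [[0, 0, -0.05, 0, 0, 0, 1], [0, 0, -0.1, 0, 0, 0, 1], [0, 0, -0.15, 0, 0, 0, 1], [-0.012, 0.038, -0.168, 0, 0, 0, 1], [-0.026, 0.083, -0.168, 0, 0, 0, 1], [-0.1203, 0.3785, -0.168, 0, 0, 0, 1], [-0.1203, 0.3785, -0.168, 0, 0, 0, 1], [-0.1203, 0.3785, -0.168, 0, 0, 0, 1], [-0.1203, 0.3785, -0.168, 0, 0, 0, 1], [-0.1203, 0.3785, -0.168, 0, 0, 0, 1], [-0.1203, 0.3785, -0.168, 0, 0, 0, 1], [-0.1203, 0.3785, -0.168, 0, 0, 0, 1]]

```text
time_s: 15.6
ee_pos: [0.4563, -0.3164, 0.1386]
eef_rot: [3.141, 0.0, 0.4]
force: [0.4, 0.2, 0.7]
grip_width: 0.0559
grip_force: 20.0
```

Run:
```python
from w import *
print(ctrl.get_obs()['grip_force'],ctrl.get_obs()['ee_pos'])
to(.4573,-.3125,-.0284+.0665)
```

```text
19.999816289782757 [ 0.45632055 -0.31640702  0.13858579]
tool shift mm 2.4 -3.2 100.5 rotz 0.000 rows 2.0
```

Converted, 101 mm is 0.101, 97 mm is 0.097.

>>> arm_command:
  plan:
    - [[0, 0, 0.03, 0, 0, 0, 1], [0, 0, 0.065, 0, 0, 0, 1], [0, 0, 0.09, 0, 0, 0, 1], [0, 0, 0.097, 0, 0, 0, 1], [0, 0, 0.101, 0, 0, 0, 1], [0, 0, 0.101, 0, 0, 0, 1], [0, 0, 0.101, 0, 0, 0, 1]]

```text
time_s: 16.3
ee_pos: [0.4575, -0.3127, 0.0393]
eef_rot: [3.14, -0.001, 0.404]
force: [0.2, -0.1, 0.1]
grip_width: 0.0559
grip_force: 20.0
```

Converted, -100 mm is -0.1, -70 mm is -0.07.

>>> arm_command:
  plan:
    - [[0, 0, 0, 0, 0, 0, 0], [0, 0, 0, 0, 0, 0, -0.4], [0, 0, 0, 0, 0, 0, -0.4], [0, 0, 0, 0, 0, 0, -0.4], [0, 0, -0.03, 0, 0, 0, -1], [0, 0, -0.07, 0, 0, 0, -1], [0, 0, -0.1, 0, 0, 0, -1], [0, 0, -0.1, 0, 0, 0, -1], [0, 0, -0.1, 0, 0, 0, -1], [0, 0, -0.1, 0, 0, 0, -1]]

```text
time_s: 17.3
ee_pos: [0.4564, -0.3121, 0.1368]
eef_rot: [-3.14, 0.001, 0.404]
force: [0.2, -0.3, -0.5]
grip_width: 0.0938
grip_force: 0.0
```

Run:
```python
from w import *
look('p2',.457,-.312,.079,.095)
look('p2plate',.457,-.312,.022,.056,save=False)
to(.594,.290,.14,.304)
```

```text
p2 h 85.4 c 456.1 -311.2 r 28.2 flat 0.419 amp 0.35 ell 0.19 npx 208 tcp [ 456.4 -312.1  136.8] yaw 0.404
p2plate h 30.9 c 456.9 -312.1 r 34.8 flat 0.134 amp 0.20 ell 1.20 npx 267 tcp [ 456.4 -312.1  136.7] yaw 0.404
tool shift mm 363.1 -499.6 -3.2 rotz 0.100 rows 12.4
```

Converted, -500 mm is -0.5, 363 mm is 0.363.

>>> arm_command:
  plan:
    - [[0.028, -0.038, 0, 0, 0, 0, -1], [0.363, -0.5, 0, 0, 0, 0, -1], [0.363, -0.5, 0, 0, 0, 0, -1], [0.363, -0.5, 0, 0, 0, 0, -1], [0.363, -0.5, 0, 0, 0, 0, -1], [0.363, -0.5, 0, 0, 0, 0, -1], [0.363, -0.5, 0, 0, 0, 0, -1], [0.363, -0.5, 0, 0, 0, 0, -1], [0.363, -0.5, 0, 0, 0, 0, -1], [0.363, -0.5, 0, 0, 0, 0, -1], [0.363, -0.5, 0, 0, 0, 0, -1], [0.363, -0.5, 0, 0, 0, 0, -1]]

```text
time_s: 18.6
ee_pos: [0.5894, 0.2718, 0.1371]
eef_rot: [3.142, 0.001, 0.404]
force: [-0.1, -0.4, 0.7]
grip_width: 0.094
grip_force: 0.0
```

Run:
```python
from w import *
to(.594,.290)
```

```text
tool shift mm 11.3 -14.9 -0.0 rotz 0.000 rows 0.4
```

>>> arm_command:
  plan:
    - [[0, 0, 0, 0, 0, 0, -1], [0, 0, 0, 0, 0, 0, -1]]

```text
time_s: 18.8
ee_pos: [0.5891, 0.2703, 0.1365]
eef_rot: [3.142, 0.002, 0.405]
force: [-0.4, -1.1, 0.8]
grip_width: 0.0938
grip_force: 0.0
```

Run:
```python
from w import *
for i in range(2): s,f=look('belly1',.595,.290,.020,.033)
to(*s,-.029,f)
```

```text
belly1 h 25.4 c 593.6 291.7 r 31.9 flat 0.154 amp 0.34 ell 0.32 npx 198 tcp [589.1 270.3 136.5] yaw 0.405
belly1 h 25.4 c 593.6 291.6 r 31.9 flat 0.164 amp 0.43 ell 0.28 npx 194 tcp [589.3 269.2 137. ] yaw 0.404
tool shift mm 12.8 -19.5 166.5 rotz 0.239 rows 3.4
```

Converted, 120 mm is 0.12, 100 mm is 0.1, 0.245 rad is 0.0613.

>>> arm_command:
  plan:
    - [[0.013, -0.02, 0.03, 0, 0, 0.035, -1], [0.013, -0.02, 0.07, 0, 0, 0.0613, -1], [0.013, -0.02, 0.1, 0, 0, 0.0613, -1], [0.013, -0.02, 0.12, 0, 0, 0.0613, -1]]

```text
time_s: 19.3
ee_pos: [0.593, 0.2914, 0.0158]
eef_rot: [3.141, 0.002, 0.157]
force: [0.8, 0.5, 0.5]
grip_width: 0.0939
grip_force: 0.0
```

Run:
```python
from w import *
s,f=look('belly2',.594,.291,.020,.033)
to(.5936,.2912,-.029)
```

```text
belly2 h 25.3 c 594.0 291.8 r 32.3 flat 0.155 amp 0.33 ell 0.39 npx 311 tcp [593.  291.4  15.8] yaw 0.157
tool shift mm 1.7 -0.1 42.0 rotz 0.000 rows 0.8
```

Converted, 44 mm is 0.044, 40 mm is 0.04.

>>> arm_command:
  plan:
    - [[0.001, 0, 0.025, 0, 0, 0, -1], [0.001, 0, 0.04, 0, 0, 0, -1], [0.001, 0, 0.044, 0, 0, 0, -1], [0.001, 0, 0.044, 0, 0, 0, 1], [0.001, 0, 0.044, 0, 0, 0, 1], [0.001, 0, 0.044, 0, 0, 0, 1], [0.001, 0, 0.044, 0, 0, 0, 1], [0.001, 0, 0.044, 0, 0, 0, 1], [0.001, 0, 0.044, 0, 0, 0, 1], [0.001, 0, 0.044, 0, 0, 0, 1]]
  squeeze: 22

```text
time_s: 20.35
ee_pos: [0.5951, 0.2936, -0.0252]
eef_rot: [-3.141, -0.001, 0.159]
force: [-2.2, -0.9, 5.5]
grip_width: 0.0639
grip_force: 22.0
```

Run:
```python
from w import *
print(ctrl.get_obs()['grip_force'],ctrl.get_obs()['ee_pos'])
to(.4572,-.3125,.145)
```

```text
22.00105905532837 [ 0.59506024  0.29355542 -0.0252001 ]
tool shift mm -232.0 576.6 -170.2 rotz 0.000 rows 12.9
```

Converted, 577 mm is 0.577, -232 mm is -0.232.

>>> arm_command:
  plan:
    - [[0, 0, -0.045, 0, 0, 0, 1], [0, 0, -0.09, 0, 0, 0, 1], [0, 0, -0.14, 0, 0, 0, 1], [0, 0, -0.17, 0, 0, 0, 1], [-0.015, 0.037, -0.17, 0, 0, 0, 1], [-0.232, 0.577, -0.17, 0, 0, 0, 1], [-0.232, 0.577, -0.17, 0, 0, 0, 1], [-0.232, 0.577, -0.17, 0, 0, 0, 1], [-0.232, 0.577, -0.17, 0, 0, 0, 1], [-0.232, 0.577, -0.17, 0, 0, 0, 1], [-0.232, 0.577, -0.17, 0, 0, 0, 1], [-0.232, 0.577, -0.17, 0, 0, 0, 1]]

```text
time_s: 21.55
ee_pos: [0.5074, -0.0884, 0.1442]
eef_rot: [3.142, -0.0, 0.159]
force: [1.2, 0.5, -1.0]
grip_width: 0.064
grip_force: 22.0
```

Run:
```python
from w import *
print(ctrl.get_obs()['grip_force'],ctrl.get_obs()['ee_pos'])
to(.4572,-.3125,.145)
```

```text
22.00077384710312 [ 0.50744582 -0.08843821  0.14420128]
tool shift mm -85.1 213.3 -0.8 rotz 0.000 rows 4.6
```

Converted, 190 mm is 0.19, -76 mm is -0.076.

>>> arm_command:
  plan:
    - [[-0.076, 0.19, 0, 0, 0, 0, 1], [-0.076, 0.19, 0, 0, 0, 0, 1], [-0.076, 0.19, 0, 0, 0, 0, 1], [-0.076, 0.19, 0, 0, 0, 0, 1], [-0.076, 0.19, 0, 0, 0, 0, 1], [-0.076, 0.19, 0, 0, 0, 0, 1], [-0.076, 0.19, 0, 0, 0, 0, 1], [-0.076, 0.19, 0, 0, 0, 0, 1]]

```text
time_s: 22.35
ee_pos: [0.4637, -0.2851, 0.1441]
eef_rot: [-3.142, -0.0, 0.161]
force: [0.6, 0.6, 0.1]
grip_width: 0.0639
grip_force: 22.0
```

Run:
```python
from w import *
ci=cams.camera_info('wrist');p,d=cams.camera('wrist');cv2.imwrite('pics/held3.png',p)
o=ctrl.get_obs();X=cloud(ci,d);t=o['ee_pos'];r=X-t;s=o['eef_rot'][2]
tx=np.cos(s)*r[...,0]+np.sin(s)*r[...,1];ty=np.sin(s)*r[...,0]-np.cos(s)*r[...,1]
m=(np.hypot(tx,ty)<.045)&(abs(ty)<.029)&(X[...,2]>.14)&(X[...,2]<.21)
k=m&(abs(ty)<.006)
print(t,'top z',np.percentile(X[m][:,2],[5,25,50,75,95]).round(4),'tx range',tx[k].min(),tx[k].max())
to(.4572,-.3122)
```

```text
[ 0.46375216 -0.28516575  0.14416757] top z [0.1736 0.1907 0.1944 0.195  0.1956] tx range -0.024181879934594166 0.030891240206390207
tool shift mm -10.8 25.6 -0.0 rotz 0.000 rows 0.6
```

View pics/held3.png

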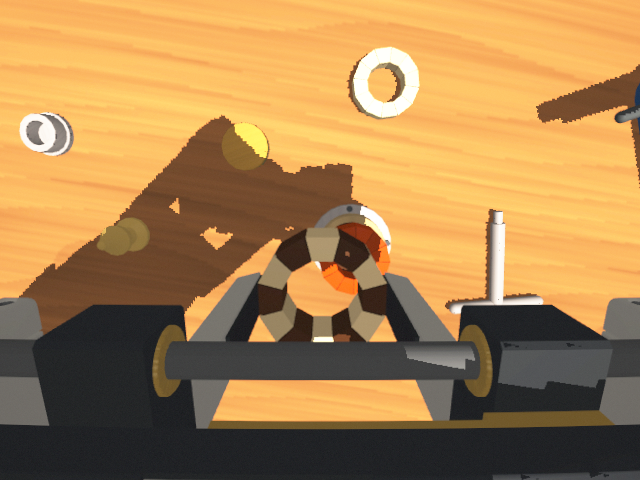

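Converted, 79 mm is 0.079, 26.3 mm is 0.0263.

>>> arm_command:
  plan:
    - [[-0.0097, 0.0263, 0, 0, 0, 0, 1], [-0.0097, 0.0263, 0, 0, 0, 0, 1], [-0.0097, 0.0263, 0, 0, 0, 0, 1], [-0.0097, 0.0263, 0.04, 0, 0, 0, 1], [-0.0097, 0.0263, 0.07, 0, 0, 0, 1], [-0.0097, 0.0263, 0.079, 0, 0, 0, 1], [-0.0097, 0.0263, 0.079, 0, 0, 0, 1], [-0.0097, 0.0263, 0.079, 0, 0, 0, 1]]

```text
time_s: 23.2
ee_pos: [0.4586, -0.314, 0.0666]
eef_rot: [3.14, -0.001, 0.159]
force: [-0.8, 0.3, -0.5]
grip_width: 0.0638
grip_force: 22.0
```

>>> arm_command:
  plan:
    - [[0, -0.0012, 0.003, 0, 0, 0, 1], [0, -0.0012, 0.005, 0, 0, 0, 1], [0, -0.0012, 0.005, 0, 0, 0, 1], [0, -0.0012, 0.005, 0, 0, 0, 1]]

```text
time_s: 23.6
ee_pos: [0.458, -0.3128, 0.0607]
eef_rot: [3.141, -0.001, 0.159]
force: [0.2, 1.3, 5.7]
grip_width: 0.0639
grip_force: 22.0
```

Converted, -80 mm is -0.08, -60 mm is -0.06.

>>> arm_command:
  plan:
    - [[0, 0, 0, 0, 0, 0, -0.2], [0, 0, 0, 0, 0, 0, -0.6], [0, 0, 0, 0, 0, 0, -0.6], [0, 0, 0, 0, 0, 0, -0.6], [0, 0, -0.03, 0, 0, 0, -1], [0, 0, -0.06, 0, 0, 0, -1], [0, 0, -0.08, 0, 0, 0, -1], [0, 0, -0.08, 0, 0, 0, -1], [0, 0, -0.08, 0, 0, 0, -1]]

```text
time_s: 24.5
ee_pos: [0.4574, -0.3126, 0.1393]
eef_rot: [-3.141, 0.0, 0.159]
force: [0.0, 0.2, -0.8]
grip_width: 0.0941
grip_force: 0.0
```

Run:
```python
from w import *
look('p3',.457,-.312,.104,.120)
look('p3plate',.457,-.312,.022,.036,save=False)
to(.612,-.317)
```

```text
p3 h 111.3 c 456.5 -311.4 r 32.3 flat 0.156 amp 0.38 ell 0.25 npx 266 tcp [ 457.4 -312.6  139.3] yaw 0.159
p3plate h 30.5 c 457.2 -312.0 r 35.7 flat 0.459 amp 0.06 ell 2.24 npx 223 tcp [ 457.2 -312.4  138.7] yaw 0.159
tool shift mm 152.2 29.1 -0.0 rotz 0.000 rows 3.1
```

View pics/p3.png

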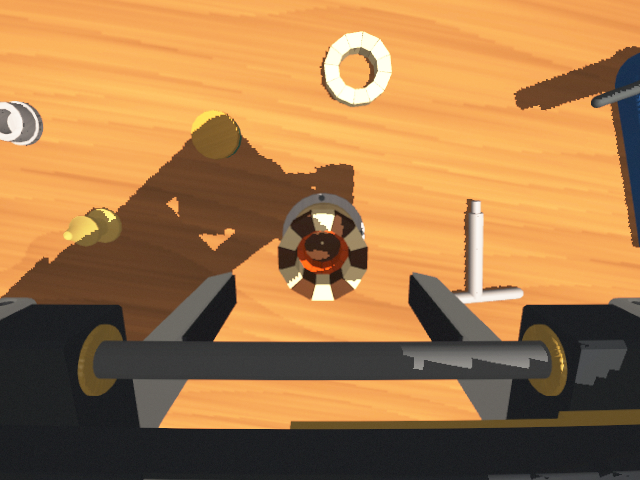

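The foot half is stacked, with the belly ring at (323,255), top at 111 mm and about 1 mm off-centre. Next I'll measure the blue plate, then pick up the purple ring.

Converted, -410 mm is -0.41, 223 mm is 0.223.

>>> arm_command:
  plan:
    - [[0.02, -0.037, 0, 0, 0, 0, -1], [0.223, -0.41, 0, 0, 0, 0, -1], [0.223, -0.41, 0, 0, 0, 0, -1], [0.223, -0.41, 0, 0, 0, 0, -1], [0.223, -0.41, 0, 0, 0, 0, -1], [0.223, -0.41, 0, 0, 0, 0, -1], [0.223, -0.41, 0, 0, 0, 0, -1], [0.223, -0.41, 0, 0, 0, 0, -1], [0.223, -0.41, 0, 0, 0, 0, -1], [0.223, -0.41, 0, 0, 0, 0, -1], [0.223, -0.41, 0, 0, 0, 0, -1], [0.223, -0.41, 0, 0, 0, 0, -1]]

```text
time_s: 25.8
ee_pos: [0.6124, 0.1272, 0.1387]
eef_rot: [3.141, 0.002, 0.159]
force: [-0.2, -0.5, -0.1]
grip_width: 0.0938
grip_force: 0.0
```

Run:
```python
from w import *
look('rim1',.611,.128,.042,.056)
look('rim1b',.611,.128,.022,.056)
to(.452,.322,.14)
```

```text
rim1 h 47.4 c 610.2 129.3 r 30.5 flat 0.254 amp 0.04 ell 0.20 npx 191 tcp [612.4 127.2 138.7] yaw 0.159
rim1b h 47.0 c 613.6 129.8 r 36.3 flat 0.272 amp 0.02 ell 0.14 npx 228 tcp [612.5 126.5 139.1] yaw 0.158
tool shift mm -127.9 -218.6 -0.5 rotz 0.000 rows 5.1
```

Converted, -219 mm is -0.219, -128 mm is -0.128.

>>> arm_command:
  plan:
    - [[-0.128, -0.219, 0, 0, 0, 0, -1], [-0.128, -0.219, 0, 0, 0, 0, -1], [-0.128, -0.219, 0, 0, 0, 0, -1], [-0.128, -0.219, 0, 0, 0, 0, -1], [-0.128, -0.219, 0, 0, 0, 0, -1], [-0.128, -0.219, 0, 0, 0, 0, -1], [-0.128, -0.219, 0, 0, 0, 0, -1], [-0.128, -0.219, 0, 0, 0, 0, -1], [-0.128, -0.219, 0, 0, 0, 0, -1], [-0.128, -0.219, 0, 0, 0, 0, -1]]

```text
time_s: 26.9
ee_pos: [0.4527, 0.3224, 0.1399]
eef_rot: [3.142, 0.0, 0.157]
force: [-0.9, -0.2, 0.2]
grip_width: 0.0937
grip_force: 0.0
```

Run:
```python
from w import *
for i in range(2): s,f=look('pur1',.453,.322,.014,.027)
to(*s,-.028,f); print(ctrl.get_obs()['qpos'])
```

```text
pur1 h 19.4 c 450.3 324.0 r 24.1 flat 0.203 amp 0.30 ell 0.15 npx 141 tcp [452.7 322.4 139.9] yaw 0.157
pur1 h 19.4 c 450.3 323.8 r 24.1 flat 0.211 amp 0.28 ell 0.12 npx 143 tcp [452.6 322.6 139.9] yaw 0.157
tool shift mm -2.0 -1.4 168.0 rotz -0.053 rows 3.4
[5.53740603e-01 3.38490613e-01 1.54194280e+00 4.35509766e-06
 1.26125798e+00 1.96695697e+00]
```

Converted, 168 mm is 0.168, 160 mm is 0.16, -0.05 rad is -0.0125.

>>> arm_command:
  plan:
    - [[-0.002, -0.001, 0.04, 0, 0, -0.0125, -1], [-0.002, -0.001, 0.085, 0, 0, -0.0125, -1], [-0.002, -0.001, 0.13, 0, 0, -0.0125, -1], [-0.002, -0.001, 0.16, 0, 0, -0.0125, -1], [-0.002, -0.001, 0.168, 0, 0, -0.0125, -1], [-0.002, -0.001, 0.168, 0, 0, -0.0125, 0], [-0.002, -0.001, 0.168, 0, 0, -0.0125, 1], [-0.002, -0.001, 0.168, 0, 0, -0.0125, 1], [-0.002, -0.001, 0.168, 0, 0, -0.0125, 1], [-0.002, -0.001, 0.168, 0, 0, -0.0125, 1], [-0.002, -0.001, 0.168, 0, 0, -0.0125, 1], [-0.002, -0.001, 0.168, 0, 0, -0.0125, 1]]
  squeeze: 20

```text
time_s: 28.2
ee_pos: [0.45, 0.3241, -0.0276]
eef_rot: [-3.142, -0.0, 0.209]
force: [-0.8, -1.4, 4.0]
grip_width: 0.0477
grip_force: 20.0
```

>>> arm_command:
  plan:
    - [[0, 0, 0, 0, 0, 0, 1], [0, 0, 0, 0, 0, 0, 1]]

```text
time_s: 28.4
ee_pos: [0.45, 0.3241, -0.0276]
eef_rot: [-3.142, -0.0, 0.209]
force: [-1.1, -0.7, 5.9]
grip_width: 0.0482
grip_force: 20.0
```

Run:
```python
from w import *
to(.6103,.1285,.14)
```

```text
tool shift mm 116.3 224.6 -167.6 rotz 0.000 rows 6.1
```

Converted, 224.5 mm is 0.2245, 116 mm is 0.116.

>>> arm_command:
  plan:
    - [[0, 0, -0.045, 0, 0, 0, 1], [0, 0, -0.09, 0, 0, 0, 1], [0, 0, -0.14, 0, 0, 0, 1], [0, 0, -0.168, 0, 0, 0, 1], [0, 0, -0.168, 0, 0, 0, 1], [0.116, 0.2245, -0.168, 0, 0, 0, 1], [0.116, 0.2245, -0.168, 0, 0, 0, 1], [0.116, 0.2245, -0.168, 0, 0, 0, 1], [0.116, 0.2245, -0.168, 0, 0, 0, 1], [0.116, 0.2245, -0.168, 0, 0, 0, 1], [0.116, 0.2245, -0.168, 0, 0, 0, 1], [0.116, 0.2245, -0.168, 0, 0, 0, 1]]

```text
time_s: 29.6
ee_pos: [0.6097, 0.1276, 0.1382]
eef_rot: [-3.141, 0.002, 0.207]
force: [0.3, 1.2, -0.8]
grip_width: 0.0476
grip_force: 20.0
```

>>> arm_command:
  plan:
    - [[0, 0, 0, 0, 0, 0, 1], [0, 0, 0, 0, 0, 0, 1]]

```text
time_s: 29.8
ee_pos: [0.6092, 0.1298, 0.1399]
eef_rot: [-3.141, 0.0, 0.21]
force: [0.6, 0.2, -0.2]
grip_width: 0.0479
grip_force: 20.0
```

```bash
cat >> w.py <<'E'
def held(W):
    ci=cams.camera_info('wrist');o=ctrl.get_obs();p,d=cams.camera('wrist')
    X=cloud(ci,d);t=o['ee_pos'];r=X-t;s=o['eef_rot'][2]
    tx=np.cos(s)*r[...,0]+np.sin(s)*r[...,1];ty=np.sin(s)*r[...,0]-np.cos(s)*r[...,1]
    k=(abs(ty)<.005)&(abs(tx)<.045)&(r[...,2]>.035)&(r[...,2]<.06)
    print('held top rel %.1f front tx %.1f -> centre %.1f'%(np.median(r[k][:,2])*1e3,tx[k].max()*1e3,tx[k].max()*1e3-W/2),t)
E
python3 - <<'E'
from w import *
held(48.8)
to(.6103,.1285,-.0276+.0485)
E
```

```text
held top rel 46.7 front tx 24.6 -> centre 0.2 [0.60915906 0.12978864 0.13985215]
tool shift mm 0.7 1.4 119.1 rotz 0.000 rows 2.4
```

Converted, 118.5 mm is 0.1185, 115 mm is 0.115.

>>> arm_command:
  plan:
    - [[0.0003, 0.0007, 0.04, 0, 0, 0, 1], [0.0003, 0.0007, 0.08, 0, 0, 0, 1], [0.0003, 0.0007, 0.108, 0, 0, 0, 1], [0.0003, 0.0007, 0.115, 0, 0, 0, 1], [0.0003, 0.0007, 0.1185, 0, 0, 0, 1], [0.0003, 0.0007, 0.1185, 0, 0, 0, 1], [0.0003, 0.0007, 0.1185, 0, 0, 0, 1]]

```text
time_s: 30.55
ee_pos: [0.6111, 0.1282, 0.0233]
eef_rot: [3.141, -0.003, 0.209]
force: [-0.2, 0.2, -1.2]
grip_width: 0.0477
grip_force: 20.0
```

Converted, -119 mm is -0.119, -115 mm is -0.115.

>>> arm_command:
  plan:
    - [[0, 0, 0, 0, 0, 0, 0], [0, 0, 0, 0, 0, 0, -0.3], [0, 0, 0, 0, 0, 0, -0.3], [0, 0, 0, 0, 0, 0, -0.3], [0, 0, -0.03, 0, 0, 0, -1], [0, 0, -0.07, 0, 0, 0, -1], [0, 0, -0.115, 0, 0, 0, -1], [0, 0, -0.119, 0, 0, 0, -1], [0, 0, -0.119, 0, 0, 0, -1]]

```text
time_s: 31.45
ee_pos: [0.6108, 0.1279, 0.1417]
eef_rot: [3.141, -0.002, 0.209]
force: [0.6, -0.5, -0.5]
grip_width: 0.0936
grip_force: 0.0
```

Run:
```python
from w import *
look('p4',.610,.128,.060,.075)
look('p4plate',.610,.128,.022,.036)
to(.611,-.317,.14)
```

```text
p4 h 67.3 c 610.8 129.7 r 24.2 flat 0.204 amp 0.23 ell 0.24 npx 165 tcp [610.8 127.9 141.7] yaw 0.209
p4plate h 30.5 c 610.1 129.3 r 38.3 flat 0.514 amp 0.03 ell 0.16 npx 229 tcp [610.1 127.8 140. ] yaw 0.209
tool shift mm -90.9 435.4 -0.9 rotz 0.000 rows 8.9
```

View pics/p4.png

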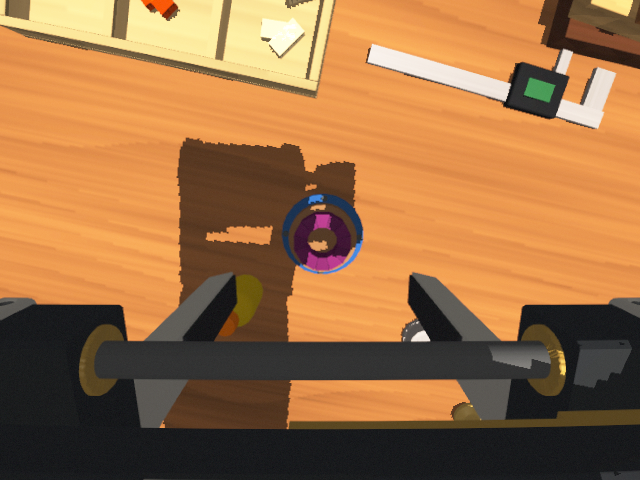

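The purple ring sits at (322,240) on the blue plate, within 1 mm, and the bottle is untouched. Next is the cream ring.

Converted, 435 mm is 0.435, -91 mm is -0.091.

>>> arm_command:
  plan:
    - [[-0.008, 0.04, 0, 0, 0, 0, -1], [-0.091, 0.435, 0, 0, 0, 0, -1], [-0.091, 0.435, 0, 0, 0, 0, -1], [-0.091, 0.435, 0, 0, 0, 0, -1], [-0.091, 0.435, 0, 0, 0, 0, -1], [-0.091, 0.435, 0, 0, 0, 0, -1], [-0.091, 0.435, 0, 0, 0, 0, -1], [-0.091, 0.435, 0, 0, 0, 0, -1], [-0.091, 0.435, 0, 0, 0, 0, -1], [-0.091, 0.435, 0, 0, 0, 0, -1], [-0.091, 0.435, 0, 0, 0, 0, -1], [-0.091, 0.435, 0, 0, 0, 0, -1]]

```text
time_s: 32.75
ee_pos: [0.6114, -0.3152, 0.1395]
eef_rot: [-3.14, 0.001, 0.21]
force: [-0.0, -0.0, -0.9]
grip_width: 0.0943
grip_force: 0.0
```

>>> arm_command:
  plan:
    - [[0, 0, 0, 0, 0, 0, -1], [0, 0, 0, 0, 0, 0, -1]]

```text
time_s: 32.95
ee_pos: [0.6119, -0.3152, 0.1407]
eef_rot: [3.142, -0.0, 0.21]
force: [0.6, -0.5, 0.2]
grip_width: 0.094
grip_force: 0.0
```

Run:
```python
from w import *
for i in range(2): s,f=look('cr1',.611,-.317,.014,.027)
to(*s,-.028,f)
```

```text
cr1 h 19.4 c 608.2 -318.6 r 29.1 flat 0.290 amp 0.32 ell 0.10 npx 171 tcp [ 611.9 -315.2  140.7] yaw 0.210
cr1 h 19.4 c 608.1 -318.6 r 29.1 flat 0.301 amp 0.37 ell 0.14 npx 171 tcp [ 611.8 -315.5  140.7] yaw 0.210
tool shift mm -4.1 2.1 168.8 rotz -0.091 rows 3.4
```

Converted, 168 mm is 0.168, -4.1 mm is -0.0041, -0.09 rad is -0.0225.

>>> arm_command:
  plan:
    - [[-0.0041, 0.0025, 0.04, 0, 0, -0.0225, -1], [-0.0041, 0.0025, 0.085, 0, 0, -0.0225, -1], [-0.0041, 0.0025, 0.13, 0, 0, -0.0225, -1], [-0.0041, 0.0025, 0.16, 0, 0, -0.0225, -1], [-0.0041, 0.0025, 0.168, 0, 0, -0.0225, -1], [-0.0041, 0.0025, 0.168, 0, 0, -0.0225, 0], [-0.0041, 0.0025, 0.168, 0, 0, -0.0225, 1], [-0.0041, 0.0025, 0.168, 0, 0, -0.0225, 1], [-0.0041, 0.0025, 0.168, 0, 0, -0.0225, 1], [-0.0041, 0.0025, 0.168, 0, 0, -0.0225, 1], [-0.0041, 0.0025, 0.168, 0, 0, -0.0225, 1], [-0.0041, 0.0025, 0.168, 0, 0, -0.0225, 1]]
  squeeze: 20

```text
time_s: 34.25
ee_pos: [0.6084, -0.32, -0.0265]
eef_rot: [3.141, -0.001, 0.299]
force: [-1.6, 1.0, 6.6]
grip_width: 0.0577
grip_force: 20.0
```

Converted, -168 mm is -0.168, -140 mm is -0.14.

>>> arm_command:
  plan:
    - [[0, 0, 0, 0, 0, 0, 1], [0, 0, -0.045, 0, 0, 0, 1], [0, 0, -0.09, 0, 0, 0, 1], [0, 0, -0.14, 0, 0, 0, 1], [0, 0, -0.168, 0, 0, 0, 1], [0, 0, -0.168, 0, 0, 0, 1], [0, 0, -0.168, 0, 0, 0, 1]]

```text
time_s: 34.95
ee_pos: [0.6079, -0.3197, 0.1403]
eef_rot: [3.142, -0.0, 0.299]
force: [0.3, 0.7, -1.6]
grip_width: 0.0575
grip_force: 20.0
```

Run:
```python
from w import *
held(58.5)
to(.6103,.1285,.14)
```

```text
held top rel 45.6 front tx 29.6 -> centre 0.4 [ 0.60786427 -0.31974002  0.14034382]
tool shift mm 134.6 -427.4 -0.9 rotz 0.000 rows 9.0
```

Converted, -427.3 mm is -0.4273, 134.5 mm is 0.1345.

>>> arm_command:
  plan:
    - [[0.012, -0.038, 0, 0, 0, 0, 1], [0.1345, -0.4273, 0, 0, 0, 0, 1], [0.1345, -0.4273, 0, 0, 0, 0, 1], [0.1345, -0.4273, 0, 0, 0, 0, 1], [0.1345, -0.4273, 0, 0, 0, 0, 1], [0.1345, -0.4273, 0, 0, 0, 0, 1], [0.1345, -0.4273, 0, 0, 0, 0, 1], [0.1345, -0.4273, 0, 0, 0, 0, 1], [0.1345, -0.4273, 0, 0, 0, 0, 1], [0.1345, -0.4273, 0, 0, 0, 0, 1], [0.1345, -0.4273, 0, 0, 0, 0, 1], [0.1345, -0.4273, 0, 0, 0, 0, 1]]

```text
time_s: 36.2
ee_pos: [0.6104, 0.1271, 0.1395]
eef_rot: [-3.142, 0.002, 0.298]
force: [1.4, -0.7, 0.2]
grip_width: 0.0581
grip_force: 20.0
```

>>> arm_command:
  plan:
    - [[0, 0, 0, 0, 0, 0, 1], [0, 0, 0, 0, 0, 0, 1], [0, 0, 0, 0, 0, 0, 1]]

```text
time_s: 36.5
ee_pos: [0.6108, 0.1272, 0.1406]
eef_rot: [3.142, -0.0, 0.298]
force: [-0.9, 0.3, -0.3]
grip_width: 0.0578
grip_force: 20.0
```

Run:
```python
from w import *
held(58.5)
to(.6103,.1285,.0423)
```

```text
held top rel 45.6 front tx 29.7 -> centre 0.4 [0.61083767 0.12721763 0.14057332]
tool shift mm -0.2 -1.2 98.3 rotz 0.000 rows 2.0
```

Converted, 97.5 mm is 0.0975, 95 mm is 0.095.

>>> arm_command:
  plan:
    - [[0, -0.001, 0.04, 0, 0, 0, 1], [0, -0.001, 0.07, 0, 0, 0, 1], [0, -0.001, 0.09, 0, 0, 0, 1], [0, -0.001, 0.095, 0, 0, 0, 1], [0, -0.001, 0.0975, 0, 0, 0, 1], [0, -0.001, 0.0975, 0, 0, 0, 1], [0, -0.001, 0.0975, 0, 0, 0, 1]]

```text
time_s: 37.25
ee_pos: [0.6111, 0.1292, 0.0443]
eef_rot: [3.141, -0.002, 0.299]
force: [0.9, 0.6, -0.6]
grip_width: 0.0576
grip_force: 20.0
```

Converted, -98 mm is -0.098, -70 mm is -0.07.

>>> arm_command:
  plan:
    - [[0, 0, 0, 0, 0, 0, 0], [0, 0, 0, 0, 0, 0, -0.4], [0, 0, 0, 0, 0, 0, -0.4], [0, 0, 0, 0, 0, 0, -0.4], [0, 0, -0.03, 0, 0, 0, -1], [0, 0, -0.07, 0, 0, 0, -1], [0, 0, -0.098, 0, 0, 0, -1], [0, 0, -0.098, 0, 0, 0, -1], [0, 0, -0.098, 0, 0, 0, -1]]

```text
time_s: 38.15
ee_pos: [0.6104, 0.1291, 0.141]
eef_rot: [-3.142, -0.0, 0.299]
force: [0.4, 0.2, -1.2]
grip_width: 0.0935
grip_force: 0.0
```

Run:
```python
from w import *
look('p5',.610,.129,.080,.096)
look('p5plate',.610,.129,.022,.036)
a=[]
for n,(u,v,w) in dict(scene=(320,220,200),side=(330,240,200)).items():
    p,d=cams.camera(n);a.append(cv2.resize(p[v-150:v+150,u-w:u+w],(400,300)))
cv2.imwrite('pics/final.png',np.hstack(a))
```

```text
p5 h 87.4 c 610.6 130.9 r 29.3 flat 0.300 amp 0.32 ell 0.22 npx 216 tcp [610.4 129.1 141. ] yaw 0.299
p5plate h 30.4 c 609.3 129.2 r 36.1 flat 0.046 amp 0.06 ell 1.63 npx 267 tcp [610.  129.  140.1] yaw 0.299
```

View pics/final.png

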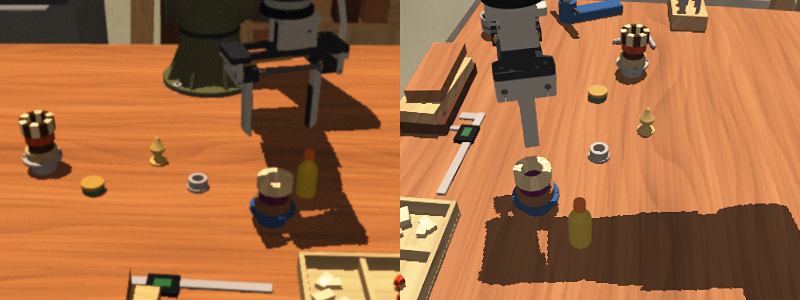

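Both stacks stand upright: foot half at (38,140) and rim half at (275,195) in the left crop. Bottle, tin and finial are where they were. The cream ring is at 87.4 mm, about 2 mm off-centre, so I'm handing in.

```bash
python3 -c "
from station import ctrl
print(ctrl.hand_in())"
```

```text
the job is handed in; nothing more can be done
None
```

The job is handed in at about 38 s of the 128 s allowed: both halves are stacked in order, each piece measured about 1–2 mm off-centre at the right height, with the glue bottle, wax tin and finial left in place; no verdict was returned.

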